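# Refit the gear cover of the honing machine

## Robot

A 6-joint arm with a two-finger parallel gripper is mounted at the origin on a cart in front of the work surface, level with it; the furniture and walls round the work are solid. World frame = base frame: x ahead of the robot, y to its left, z up, the work surface at z = 0. Lengths are in mm, angles in degrees, forces in N, time in s.
With the tool pointing down it reaches from about 350 to 850 mm from the base axis. Payload 8.1 kg.
Tool frame: the origin (TCP) lies at the very end of the fingers, on their centre line; the grasp point (between the pads) lies r.tcp_to_grasp behind it (r.tcp_to_grasp is the distance from the TCP to the grasp point, in mm); z points along the fingers, y is the line along which they close (so a half turn about z gives the same grasp; the last joint's range is limited). The gripper opens to 85 mm and grips with 20 to 120 N. Pads are 22 mm wide; open, the fingers measure 114 mm over their backs; the gripper's body (76 mm by 85 mm) begins 54 mm behind the grasp point. The pads swing forward as they close: fully open they stand 13 mm farther back than shut.
Start: joints at [71.711, 7.471, 85.268, -0, 87.261, -4.893], TCP at [138.983, 583.686, 231.292] pointing down, gripper open.
Joint ranges: [-169.43, 169.43], [-51.17, 129.36], [1.28, 143.12], [-76.62, 256.62], [0, 156.53], [-152.29, 152.29]. Speed limits (degrees/s): [136.94, 136.94, 159.86, 180, 180, 180].

## Interface

Orientations are given as [roll, pitch, yaw] about the fixed x, y, z axes, in that order (R = Rz(yaw) Ry(pitch) Rx(roll)).
In Python, from bench import sense, viewer, order, r gives the robot as it stands.
- The arm moves only by the tool carry_out, never from a script. Its argument "increments" is one flat list of numbers, 7 for each row, row after row: the shift along the tool's x, y, z as a fraction of full scale, then the turn, a rotation vector about the tool's x, y, z as a fraction of full scale, then the opening, from -1 (shut) to 1 (fully open). A call has exactly 10 rows; each row is the pose to reach, as a shift and turn from the pose commanded when the call began, along the tool's axes at that moment, turning the shorter way round; what a row does not reach only later rows make up. Full scale, the value 1, is 400 mm for a shift and 2 pi rad for a turn. A row lasts 1/8 s, in which the tool goes at most 62.5 mm and 10.7 degrees, less where a joint would pass 70% of its speed; a pose out of reach is approached as far as the arm can. A call with a number of a shift or a turn outside -1 to 1 is refused whole. A call with a gripper value outside its range is refused whole. The fingers move at their own pace and stop on an object; "force" is the grip in N (left out, the last holds). Time passes only in rows, so rows that repeat a pose let the fingers close, or fill a call up. It gives the time, the measured TCP pose, the force, the opening and the grip force at its end, in the units of the state.
- sense(): the state, without advancing time (a new reading comes with each control period).
- viewer.snapshot(name): name is "scene" or "top" or "wrist"; returns the picture (480x640x3 uint8, red, green, blue); there is no depth.
- viewer.get_calibration(name): a dict with "fx", "fy", "cx", "cy" (pixels), "R" (3x3) and "t" (3): a world point X has camera coordinates R X + t. Camera axes: x right, y down, z forward; pixel columns grow to the right and rows downward; lengths in mm; the calibration is good to about 2 mm. A picture is of the moment at which its call begins: read the wrist's pose just before it. get_calibration takes no time and is no camera call; for the wrist camera it gives the pose at the moment of the call.
- order.hand_in(): hands the job in; it is judged then, once.
The state is a dict: "time": time; "joint_pos": joint angles; "qd": joint speeds; "joint_efforts": joint torques, N m; "tool_pos": TCP position; "tcp_rot": TCP orientation; "ft_force": force on the tool from outside, world axes, zero at the start; "wrist_torque": the same for the moment, N m; "finger_gap": finger opening in mm; "grip_force": force on a finger pad.
Only numpy, scipy, OpenCV 4.12 (cv2) and the standard library are available. Lean on these libraries where they do the work, as an engineer would, in place of code of your own. Each camera call takes 0.05 s, during which the arm holds its last target. There are 200 camera calls.

## Task

The gear cover of the honing machine lies beside it on the tool roll. Put it back without forcing it: tuck its upper edge up under the hood, lay it flat on the sloping front, and slide it down under the two front lips until it rests on its stops, fully home, with its tongue holding the interlock switch lever pressed; then let go of it. Do not disturb the tools lying about.

Things in the scene. Friction and masses are not known exactly. Their poses are not given: they have to be found in the camera images.
- machine: Bench honing machine, bolted down: grey housing 243 mm deep (x), 188 wide (y), 216 high at the back, leather-rimmed honing wheel 128 mm across on its left side, motor behind. Origin on the bench under its middle; x points to its back, z up; it is turned so its front (-x) faces the cover. The front slopes at 28 degrees, low at the front, with an opening to the gears that the cover closes.
- cover_seat: Frame on the machine's front, pitched 28 degrees from level, that the home cover's frame matches when the stops are mid-way: x up the slope, y left, z squarely off it. Seat face z = 0; side cheeks at y = +-78 mm, 10 mm high. The cover goes in upper edge first, 23 to 32 mm above this frame, lower edge raised over the lips; it is then laid flat and slid down till the stops push back.
- hood_rim (a point): Middle of the lower rim of the grey hood over the top of the seat, on its underside (seat x = 54, z = 18 mm). The hood spans the whole width; its rim is 6 mm thick, then it rises backward. The pocket under it is 18 mm high and over 50 mm deep up the slope; at home the cover's upper edge stays 6 to 26 mm under it.
- cover: Loose gear cover: aluminium plate 140 (x) by 150 (y) by 6 mm, 0.32 kg, black bar handle across it; it lies flat on the 2 mm thick tool roll, handle up. Origin at the middle of the plate's underside; x points to its upper edge (x = 70 mm, straight), z to the handle side. From its lower edge (x = -70 mm) a middle tongue 36 mm wide sticks out 13 mm. Dark ribs mark the upper half.
- cover_grip (a point): Middle of the cover's handle bar, 10 mm below the plate's middle (x = -10 mm) and 32 mm above its underside. The bar is 12 mm thick (along the cover's x), 12 mm high, 92 mm long (along y), on two posts at y = +-40 mm; 20 mm clear beneath it.
- cover_top_edge (a point): Middle of the cover's upper edge, at half its thickness.
- interlock_lever (a joint): Sprung roller lever of the switch between the two front stops: 0 at rest, 0.29 rad with the cover fully home, 0.36 at its end; 0.6 to 1.5 N at the roller. Switch and steel stops (either side, y = 34 to 77 mm) sit on a plate adjustable in slots: stop faces lie at seat x = -70 mm give or take 10 mm, new each time. Lips reach 9 mm up-slope from them, from z = 12 to 18 mm.
- screwdriver: Loose screwdriver with red handle, 201 mm, in front of the machine; not to be disturbed.
- slip_stone_1: Loose small grey slip stone, 78 x 34 x 13 mm, to the right front; not to be disturbed.

How it is judged (in metres and radians):
On the way, in this order (a step that is already met when the one before it is completed fails the run):
1. the cover is lifted clear of the bench (height (world z) of cover above 0.08 m), for 0.1 s.
2. the cover's upper edge is under the hood (x of cover_top_edge in the frame of cover_seat between 0.057 and 0.12 m and z of cover_top_edge in the frame of cover_seat between 0 and 0.018 m), for 0.1 s.
At the end, for the whole second after the job is handed in: The cover lies at rest on its seat, handle outward and tongue down, flat to within 4 mm and 0.05 rad, centred within 6 mm, within 14 mm of the seat's frame along the slope, and the interlock lever is held pressed beyond 0.2 rad, which means within about 3 mm of the stops (value of joint interlock_lever above 0.2 rad and x of cover in the frame of cover_seat between -0.014 and 0.014 m and y of cover in the frame of cover_seat between -0.006 and 0.006 m and z of cover in the frame of cover_seat between -0.004 and 0.004 m and angle between the z axis of cover and the z axis of cover_seat, either way round below 0.05 rad and z of cover_grip in the frame of cover_seat above 0.02 m and linear speed of cover below 0.01 m/s); the robot touches nothing.
It fails at once if the cover is forced: pressed against the machine with more than 30 N (contact force between cover and machine above 30 N).
It fails at once if a tool or stone lying about is pushed more than 30 mm (distance of any of screwdriver, slip_stone_1 from where it was at the start of the episode above 0.03 m).
It also fails if it takes over 38 s, if anything falls off the work surface, if the arm or the gripper's body presses on something with over 40 N, if the wrist force passes 120 N, or if a joint passes its speed limit or range.

## Working session

There is one attempt and no reset: what is moved stays moved. The work goes in short steps, Python scripts to look and compute and a tool call to move; the robot and the scene stay as the last step left them, time stands still between calls to the robot, and variables do not carry over. Pictures are saved under pics/ and viewed, at most 10 in all, crops included, and the job is handed in when it is done.

Besides the shell and the picture viewer there is one more tool, called after "Request:" by a JSON object that holds its "fn" and its "kwargs", one argument or row to a line. carry_out: Moves the arm, as the interface text tells. Its arguments: {"type":"object","properties":{"increments":{"type":"array"},"force":{"type":"number"}},"required":["increments"]}

```bash
mkdir -p pics; ls
python3 - <<'E'
from bench import sense, viewer, r
import cv2,numpy as np
print(r.tcp_to_grasp); s=sense(); print(s)
for n in ("scene","top","wrist"):
    im=viewer.snapshot(n); cv2.imwrite(f"pics/{n}0.png",im[:,:,::-1]); c=viewer.get_calibration(n); print(n,{k:np.round(v,3).tolist() for k,v in c.items()})
E
```

```text
pics
18.700000000000003
{'time': 0.0, 'joint_pos': array([ 7.17104356e+01,  7.51688449e+00,  8.53290982e+01,  2.61382867e-04,
        8.72607652e+01, -4.89247972e+00]), 'qd': array([-0.04827276, -0.0077935 ,  0.029521  , -0.06264789,  0.00832207,
       -0.03540231]), 'joint_efforts': array([ 2.66584226e-03, -5.69408834e+01, -5.00549591e+01,  1.08050128e-05,
        1.49672624e-02,  4.32974147e-06]), 'tool_pos': array([138.818115  , 583.16018759, 230.22764098]), 'tcp_rot': array([-1.79893663e+02, -9.36421465e-03,  1.66602894e+02]), 'ft_force': array([-0.79180649, -0.35665755,  0.41032689]), 'wrist_torque': array([-0.08987103, -0.00423063, -0.03116439]), 'grip_force': 0.0, 'finger_gap': 85.48607121535979}
scene {'fx': 526.124, 'fy': 526.124, 'cx': 313.207, 'cy': 238.485, 'R': [[0.64, -0.768, -0.016], [-0.511, -0.409, -0.756], [0.574, 0.492, -0.654]], 't': [-298.521, 388.044, 951.703]}
top {'fx': 468.592, 'fy': 468.592, 'cx': 323.054, 'cy': 246.302, 'R': [[0.005, -1.0, -0.026], [-0.996, -0.003, -0.091], [0.091, 0.026, -0.996]], 't': [85.02, 533.324, 1112.307]}
wrist {'fx': 363.463, 'fy': 363.463, 'cx': 318.216, 'cy': 247.27, 'R': [[0.231, 0.973, -0.001], [0.924, -0.219, 0.314], [0.305, -0.073, -0.949]], 't': [-598.733, -40.843, 379.658]}
```

View pics/scene0.png

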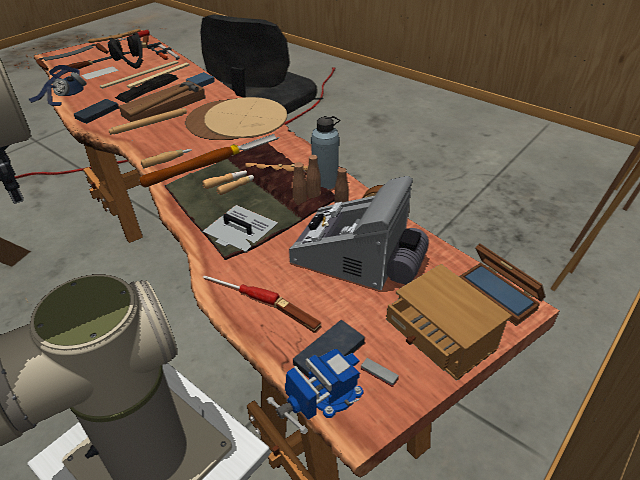

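View pics/top0.png

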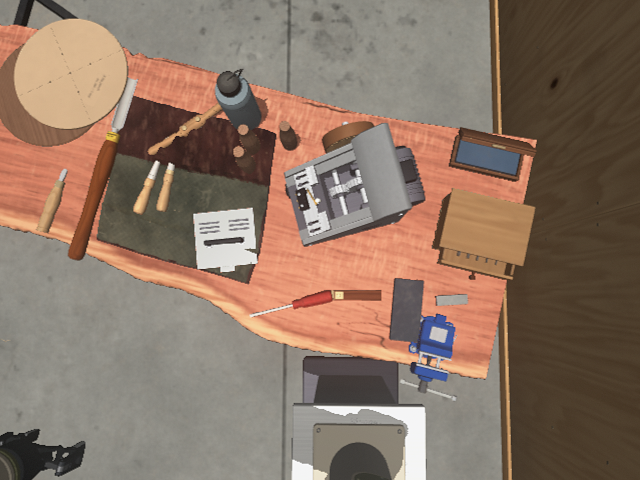

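View pics/wrist0.png

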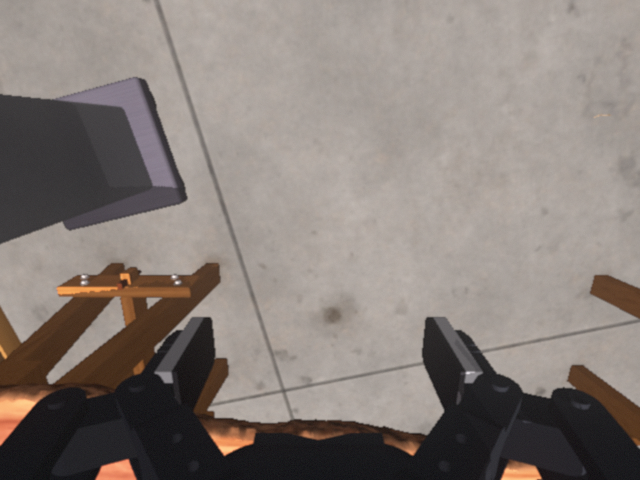

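The top view shows the cover at about (225,240) with its handle bar at the same place and its tongue at (240,267). The machine is at about (355,185), its front facing image left. The scene view shows the same two at (240,230) and (350,240). The wrist view shows only the floor. Next I take a coarse fix on both.

```bash
cat > h.py <<'E'
import numpy as np,cv2
from bench import sense,viewer,r
from scipy.spatial.transform import Rotation as Ro
def ray(c,p):
    R=np.array(c['R']);t=np.array(c['t'])
    d=np.array([(p[0]-c['cx'])/c['fx'],(p[1]-c['cy'])/c['fy'],1.]);return -R.T@t,R.T@d
def onz(c,p,z):
    o,d=ray(c,p);return o+d*(z-o[2])/d[2]
def tri(obs):  # [(cal,pix)]
    A=np.zeros((3,3));b=np.zeros(3);L=[]
    for c,p in obs:
        o,d=ray(c,p);d=d/np.linalg.norm(d);P=np.eye(3)-np.outer(d,d);A+=P;b+=P@o;L.append((P,o))
    X=np.linalg.solve(A,b);return X,[float(np.linalg.norm(P@(X-o))) for P,o in L]
def proj(c,X):
    q=np.array(c['R'])@X+np.array(c['t']);return np.array([c['fx']*q[0]/q[2]+c['cx'],c['fy']*q[1]/q[2]+c['cy']])
def tool():
    s=sense();return np.array(s['tool_pos']),Ro.from_euler('xyz',s['tcp_rot'],degrees=True)
def fk(pos,rot,Pt,Rt): # increments from current pose to target: fractions
    d=rot.inv().apply(Pt-pos)/400; w=(rot.inv()*Rt).as_rotvec()/(2*np.pi); return np.round(d,4),np.round(w,4)
E
python3 - <<'E'
from h import *
c=viewer.get_calibration('top');w=viewer.get_calibration('wrist');P,R=tool()
cc=-np.array(w['R']).T@np.array(w['t']);print('cam in tool',R.inv().apply(cc-P));print('cam axes in tool',(R.inv().as_matrix()@np.array(w['R']).T).round(3))
for p in [(205,242),(242,239),(225,240),(194,213),(252,209),(257,262),(198,270),(240,268)]: print(p,onz(c,p,8).round(0), onz(c,p,34).round(0))
for p in [(285,175),(305,243),(410,205),(250,315),(330,297)]: print(p,onz(c,p,60).round(0),onz(c,p,0).round(0))
im=cv2.imread('pics/top0.png')[115:265,180:430];cv2.imwrite('pics/topc.png',cv2.resize(im,None,fx=3.2,fy=3.2,interpolation=cv2.INTER_CUBIC))
E
```

```text
cam in tool [  80.9014155    -0.86999484 -142.38268832]
cam axes in tool [[ 0.001 -0.949 -0.314]
 [ 1.     0.001  0.001]
 [-0.001 -0.314  0.949]]
(205, 242) [544. 381.   8.] [542. 374.  34.]
(242, 239) [552. 289.   8.] [549. 284.  34.]
(225, 240) [550. 331.   8.] [547. 325.  34.]
(194, 213) [617. 411.   8.] [613. 403.  34.]
(252, 209) [627. 265.   8.] [623. 261.  34.]
(257, 262) [495. 250.   8.] [494. 246.  34.]
(198, 270) [475. 396.   8.] [474. 389.  34.]
(240, 268) [480. 292.   8.] [479. 287.  34.]
(285, 175) [701. 178.  60.] [716. 185.   0.]
(305, 243) [538. 129.  60.] [543. 133.   0.]
(410, 205) [ 628. -119.   60.] [ 639. -128.    0.]
(250, 315) [368. 256.  60.] [365. 267.   0.]
(330, 297) [411.  69.  60.] [410.  70.   0.]
```

View pics/topc.png

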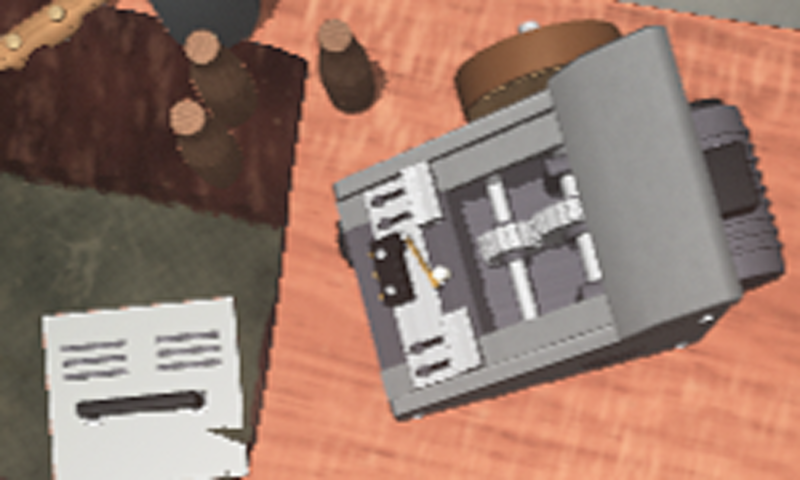

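The crop shows the cover's handle bar at (140,403). It also shows the machine's front plate with the lever roller at (440,272), and the hood rim running from (555,90) to (625,335). Next I move the wrist camera over the cover.

Run:
```python
from h import *
P,R=tool()
print(fk(P,R,np.array([548,330,290.]),Ro.from_euler('xyz',[180,0,96],degrees=True)))
```

```text
(array([-1.1417, -0.3792, -0.1484]), array([-2.000e-04,  1.000e-04,  1.961e-01]))
```

Request:
{"fn": "carry_out", "kwargs": {
  "increments": [-0.14,-0.05,-0.03,0,0,0.028,1,-0.28,-0.1,-0.06,0,0,0.056,1,-0.42,-0.16,-0.09,0,0,0.084,1,-0.56,-0.21,-0.12,0,0,0.112,1,-0.7,-0.26,-0.15,0,0,0.14,1,-0.84,-0.32,-0.15,0,0,0.168,1,-0.98,-0.38,-0.15,0,0,0.196,1,-1,-0.38,-0.15,0,0,0.196,1,-1,-0.38,-0.15,0,0,0.196,1,-1,-0.38,-0.15,0,0,0.196,1]
}}

```text
time: 1.4
tool_pos: [491.8, 344.1, 291.2]
tcp_rot: [-180.0, -0.0, 96.2]
ft_force: [0.3, -0.9, -0.3]
finger_gap: 85.4
grip_force: 0.0
```

Run:
```python
from h import *
import pickle
s=sense();print(s['time'],s['tool_pos'],s['tcp_rot'],s['joint_pos'])
c=viewer.get_calibration('wrist');im=viewer.snapshot('wrist');cv2.imwrite('pics/w1.png',im[:,:,::-1]);pickle.dump(c,open('w1.pkl','wb'))
P,R=tool()
print(fk(P,R,np.array([590,140,340.]),Ro.from_euler('xyz',[180,0,60],degrees=True)))
```

```text
1.4 [491.81438187 344.1287087  291.16719433] [-1.79967211e+02 -1.17564134e-02  9.61772138e+01] [3.00731991e+01 6.55622882e+00 8.00589831e+01 2.40732301e-02
 9.34100036e+01 2.38974085e+01]
(array([-0.5342,  0.1891, -0.122 ]), array([-1.000e-04, -0.000e+00,  1.005e-01]))
```

View pics/w1.png

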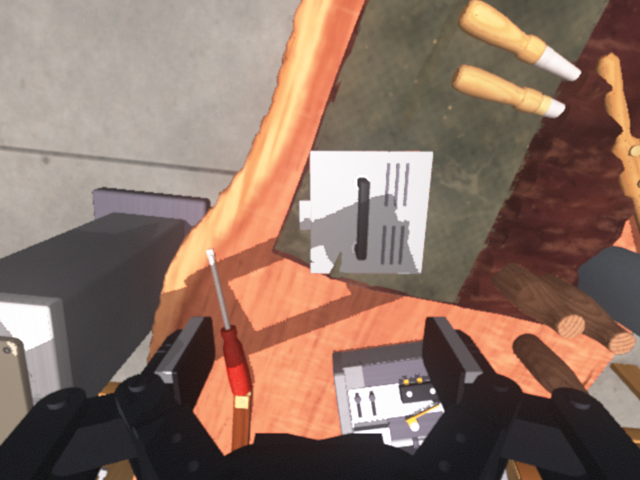

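The wrist view shows the cover with its upper edge at column ~432, tongue at (305,212) and bar from (363,180) to (362,258). The machine's front is half hidden behind the fingers. Next I look at the seat from two places.

Run:
```python
from h import *
P,R=tool()
print(fk(P,R,np.array([600,45,350.]),Ro.from_euler('xyz',[180,0,70],degrees=True)))
```

```text
(array([-0.773 ,  0.1884, -0.147 ]), array([-0.0001, -0.    ,  0.0728]))
```

Request:
{"fn": "carry_out", "kwargs": {
  "increments": [-0.14,0.04,-0.04,0,0,0.015,1,-0.28,0.08,-0.08,0,0,0.03,1,-0.42,0.12,-0.12,0,0,0.045,1,-0.56,0.15,-0.15,0,0,0.06,1,-0.7,0.18,-0.15,0,0,0.073,1,-0.77,0.19,-0.15,0,0,0.073,1,-0.77,0.19,-0.15,0,0,0.073,1,-0.77,0.19,-0.15,0,0,0.073,1,-0.77,0.19,-0.15,0,0,0.073,1,-0.77,0.19,-0.15,0,0,0.073,1]
}}

```text
time: 2.7
tool_pos: [600.7, 46.1, 351.5]
tcp_rot: [180.0, -0.0, 69.9]
ft_force: [0.0, 0.0, 0.2]
finger_gap: 85.4
grip_force: 0.0
```

Run:
```python
from h import *
import pickle
s=sense();print(s['time'],s['tool_pos'],s['tcp_rot'],s['joint_pos'].round(1))
c=viewer.get_calibration('wrist');im=viewer.snapshot('wrist');cv2.imwrite('pics/w2.png',im[:,:,::-1]);pickle.dump(c,open('w2.pkl','wb'))
P,R=tool()
print(fk(P,R,np.array([520,190,330.]),Ro.from_euler('xyz',[180,0,96],degrees=True)))
```

```text
2.7 [600.69657104  46.11665737 351.47065673] [ 1.79988864e+02 -1.13067662e-02  6.98700071e+01] [-0.5  6.9 73.5  0.  99.6 19.6]
(array([ 0.2688, -0.3137,  0.0535]), array([ 0.    , -0.    , -0.0726]))
```

View pics/w2.png

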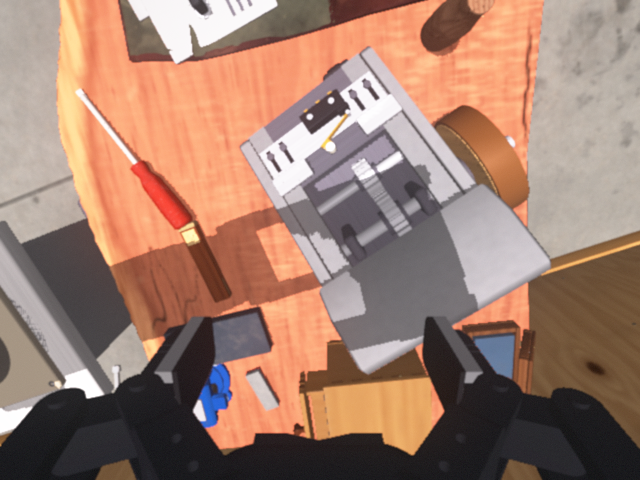

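The view shows the seat clearly. The front housing corners are at (243,147) and (369,48), the roller is at (328,146), and the hood's rim corners are near (320,285) and (487,183). I take a second view on the way back.

Request:
{"fn": "carry_out", "kwargs": {
  "increments": [0.12,0,0,0,0,-0.01,1,0.24,0,0,0,0,-0.02,1,0.32,-0.02,0,0,0,-0.028,1,0.32,-0.02,0,0,0,-0.028,1,0.32,-0.02,0,0,0,-0.028,1,0.32,-0.02,0,0,0,-0.028,1,0.32,-0.02,0,0,0,-0.028,1,0.32,-0.02,0,0,0,-0.028,1,0.32,-0.02,0,0,0,-0.028,1,0.32,-0.02,0,0,0,-0.028,1]
}}

```text
time: 4.0
tool_pos: [637.7, 167.7, 351.3]
tcp_rot: [180.0, 0.0, 79.8]
ft_force: [-0.1, 0.5, 0.1]
finger_gap: 85.5
grip_force: 0.0
```

Run:
```python
from h import *
import pickle
s=sense();print(s['time'],s['tool_pos'],s['tcp_rot'])
c=viewer.get_calibration('wrist');im=viewer.snapshot('wrist');cv2.imwrite('pics/w3.png',im[:,:,::-1]);pickle.dump(c,open('w3.pkl','wb'))
a=cv2.imread('pics/w2.png')[30:330,225:575]; b=cv2.imread('pics/w3.png')
k=cv2.resize(a,None,fx=2,fy=2,interpolation=cv2.INTER_CUBIC);cv2.imwrite('pics/w2c.png',k)
```

```text
4.0 [637.66644557 167.66927606 351.29662167] [1.79999687e+02 4.89677302e-05 7.98378000e+01]
```

View pics/w3.png

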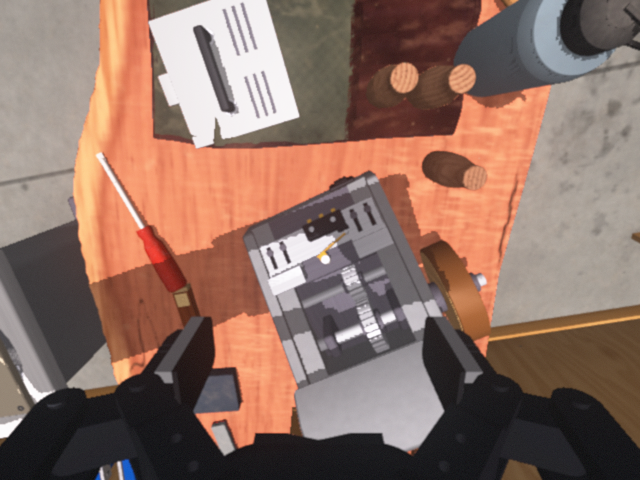

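View pics/w2c.png

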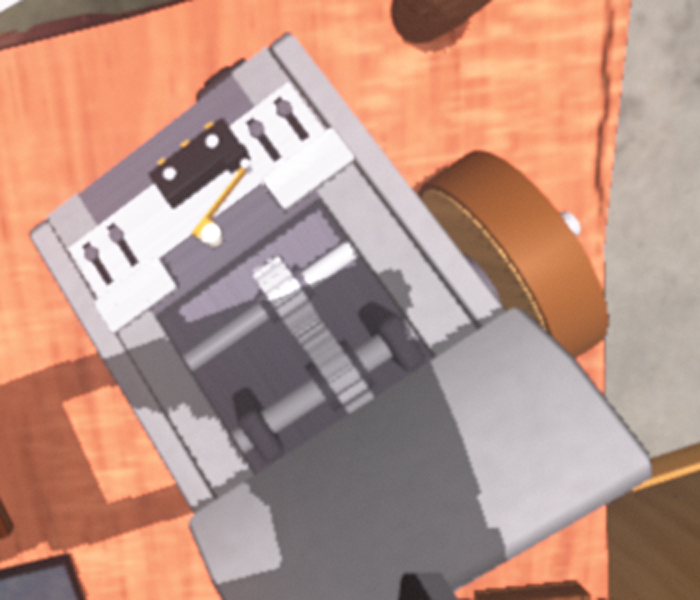

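View w3 shows the seat with its front corners at (247,236) and (374,175), and the roller at (325,259). The w2 crop shows the lip corners at (115,330), (177,287), (277,207) and (355,157), and the hood rim from (190,517) to (515,308). I magnify w3 once to get matching points, and measure the cover by contours.

Run:
```python
from h import *
import pickle
b=cv2.imread('pics/w3.png')[165:405,235:485];cv2.imwrite('pics/w3c.png',cv2.resize(b,None,fx=2.5,fy=2.5,interpolation=cv2.INTER_CUBIC))
for n in ('w1','w3'):
    c=pickle.load(open(n+'.pkl','rb'));im=cv2.imread(f'pics/{n}.png');hsv=cv2.cvtColor(im,cv2.COLOR_BGR2HSV)
    x0,y0,x1,y1=(290,130,450,290) if n=='w1' else (140,0,310,160)
    # bright unshaded part, and dark handle
    m=np.zeros(im.shape[:2],np.uint8);sub=hsv[y0:y1,x0:x1]
    m[y0:y1,x0:x1]=((sub[...,1]<40)&(sub[...,2]>185)).astype(np.uint8)*255
    q=cv2.findContours(m,0,1)[0];hull=cv2.convexHull(np.vstack([k for k in q if cv2.contourArea(k)>60]))
    print(n,'hull',cv2.approxPolyDP(hull,3,True)[:,0].tolist())
    m[:]=0;m[y0:y1,x0:x1]=(sub[...,2]<62).astype(np.uint8)*255
    q=[k for k in cv2.findContours(m,0,1)[0] if cv2.contourArea(k)>150]
    for k in q: print('dark',cv2.minAreaRect(k),cv2.contourArea(k))
```

```text
w1 hull [[432, 152], [420, 272], [311, 272], [299, 218], [311, 151]]
w3 hull [[265, 0], [298, 116], [196, 147], [158, 78], [148, 22], [209, 0]]
```

View pics/w3c.png

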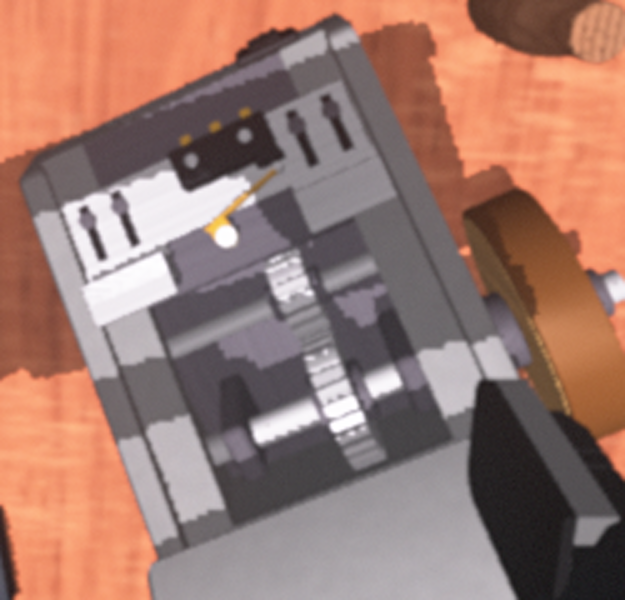

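The w3 crop gives matching corners: the right lip at (98,327) and (178,287), the left lip at (313,233) and (397,192), the roller at (226,236), and the right end of the hood rim at (152,572). I triangulate these.

Run:
```python
from h import *
import pickle
C={n:pickle.load(open(n+'.pkl','rb')) for n in ('w1','w2','w3')};C['top']=viewer.get_calibration('top')
F={'lipRo':((282.5,195),(274.2,295.8)),'lipRi':((313.5,173.5),(306.2,279.8)),'lipLi':((363.5,133.5),(360.2,258.2)),'lipLo':((402.5,108.5),(393.8,241.8)),
'lipRd':((272.5,181),(268.2,281)),'roller':((329.5,146.5),(325.4,259.4)),'hoodR':((320,288.5),(295.8,393.8)),'hoodRi':((330,280),(308.6,384.2)),'frR':((241.5,146),(243.8,237)),'frL':((370,47.5),(373,171))}
X={}
for k,(a,b) in F.items():
    X[k],e=tri([(C['w2'],a),(C['w3'],b)]);print(k,X[k].round(1),np.round(e,1))
# topcrop points px/3.2+(180,115)
print('top px pred', {k:(proj(C['top'],X[k])-[180,115]).dot(3.2).round(0).tolist() for k in ('lipRo','lipLo','hoodR','roller')})
pickle.dump(X,open('X.pkl','wb'))
yd=X['lipLo']-X['lipRo'];print('width',np.linalg.norm(yd),'yaw y',np.degrees(np.arctan2(yd[1],yd[0])))
fd=X['frL']-X['frR'];print('front',np.linalg.norm(fd),np.degrees(np.arctan2(fd[1],fd[0])))
print('COVER')
for nm,a,b in [('UL',(432.5,151.5),(265,0)),('UR',(420.5,272.5),(298,116)),('LR',(311,272.5),(196,147)),('LL',(311,151),(149,21)),('tongue',(300,212),(165,90))]:
    print(nm,onz(C['w1'],a,8).round(1),tri([(C['w1'],a),(C['w3'],b)])[0].round(1))
for nm,a,b in [('hL',(363,179),(200,26)),('hR',(362,259),(231,111))]:
    print(nm,onz(C['w1'],a,40).round(1),tri([(C['w1'],a),(C['w3'],b)])[0].round(1))
```

```text
lipRo [567.7  69.3 104. ] [0.5 0.5]
lipRi [606.9  77.9  92.2] [0. 0.]
lipLi [671.6  99.3 105.4] [2.2 2.2]
lipLo [715.  108.7  97.2] [0.2 0.2]
lipRd [562.6  86.1  96.4] [0.1 0.1]
roller [633.3  98.4  88.9] [0.5 0.5]
hoodR [578.7 -20.6 167.9] [0.5 0.5]
hoodRi [590.8 -21.4 154.1] [2. 2.]
frR [535.8 132.6  51.2] [0.5 0.5]
frL [711.9 182.3  28.5] [1.5 1.5]
top px pred {'lipRo': [480.0, 361.0], 'lipLo': [427.0, 160.0], 'hoodR': [615.0, 333.0], 'roller': [441.0, 274.0]}
width 152.64007677039345 yaw y 14.974942999831308
front 184.33726583337486 15.782545901721656
COVER
UL [614.4 411.8   8. ] [617.8 406.5 -17.3]
UR [629.8 264.7   8. ] [629.3 264.4   8.3]
LR [492.5 249.7   8. ] [492.5 250.2   9.2]
LL [477.3 397.4   8. ] [477.4 397.3   6.8]
tongue [471.5 325.7   8. ] [471.  323.8   0.5]
hL [536.2 376.4  40. ] [538.8 375.6  26.9]
hR [548.5 285.8  40. ] [551.1 282.4  28.3]
```

Run:
```python
from h import *
import pickle
X=pickle.load(open('X.pkl','rb'))
lip=np.mean([X[k] for k in('lipRo','lipRi','lipLi','lipLo')],0)
for psi in(-74.2,-74.8):
    Rs=Ro.from_euler('z',psi,degrees=True)*Ro.from_euler('y',-28,degrees=True)
    print(psi,'x,y,z axes',Rs.as_matrix().T.round(3).tolist())
    for k in X: print(k,Rs.inv().apply(X[k]-lip).round(1))
top=viewer.get_calibration('top');w2=pickle.load(open('w2.pkl','rb'));w3=pickle.load(open('w3.pkl','rb'))
t=lambda x,y:(x/3.2+180,y/3.2+115)
# hood corners using top too
print('hoodR',tri([(w2,(320,288.5)),(w3,(295.8,393.8)),(top,t(623,337))]))
print('hoodL',tri([(w2,(482.5,184)),(top,t(551,84))]))
print('lipRo',tri([(w2,(282.5,195)),(w3,(274.2,295.8)),(top,t(482,362))]))
print('lipLo',tri([(w2,(402.5,108.5)),(w3,(393.8,241.8)),(top,t(437,160))]))
im=cv2.imread('pics/scene0.png')[170:290,280:430];cv2.imwrite('pics/scc.png',cv2.resize(im,None,fx=5,fy=5,interpolation=cv2.INTER_CUBIC))
```

```text
-74.2 x,y,z axes [[0.24, -0.85, 0.469], [0.962, 0.272, 0.0], [-0.128, 0.452, 0.883]]
lipRo [  1.1 -75.2   4.3]
lipRi [ -2.3 -35.1  -7.3]
lipLi [ 1.3 33.   5.7]
lipLo [-0.1 77.3 -2.7]
lipRd [-17.9 -75.5   5.8]
roller [-14.9  -4.1  -4.3]
hoodR [110.2 -89.1  18.7]
hoodRi [107.3 -77.6   4.6]
frR [-85.1 -88.6  -9.7]
frL [-95.7  94.3 -29.8]
-74.8 x,y,z axes [[0.231, -0.852, 0.469], [0.965, 0.262, 0.0], [-0.123, 0.453, 0.883]]
lipRo [  1.8 -75.2   3.9]
lipRi [ -2.  -35.1  -7.4]
lipLi [ 1.  33.   5.9]
lipLo [-0.8 77.3 -2.4]
lipRd [-17.2 -75.7   5.5]
roller [-14.9  -4.2  -4.3]
hoodR [111.  -88.1  18.3]
hoodRi [108.  -76.6   4.2]
frR [-84.2 -89.3 -10.1]
frL [-96.5  93.6 -29.3]
hoodR (array([577.08325458, -26.07401905, 159.63667941]), [1.8069877022989167, 1.1117175371069028, 0.806367054539566])
hoodL (array([753.97324153,  21.16482692, 153.20988408]), [0.8481716351540174, 0.8481716351537835])
lipRo (array([567.37024027,  68.57266998, 102.11739695]), [0.6271576761156719, 0.577751342024603, 0.41750180241951174])
lipLo (array([717.72240051, 104.83812994,  84.71083936]), [3.4598655377827257, 1.0239298997273385, 3.131930430473201])
```

View pics/scc.png

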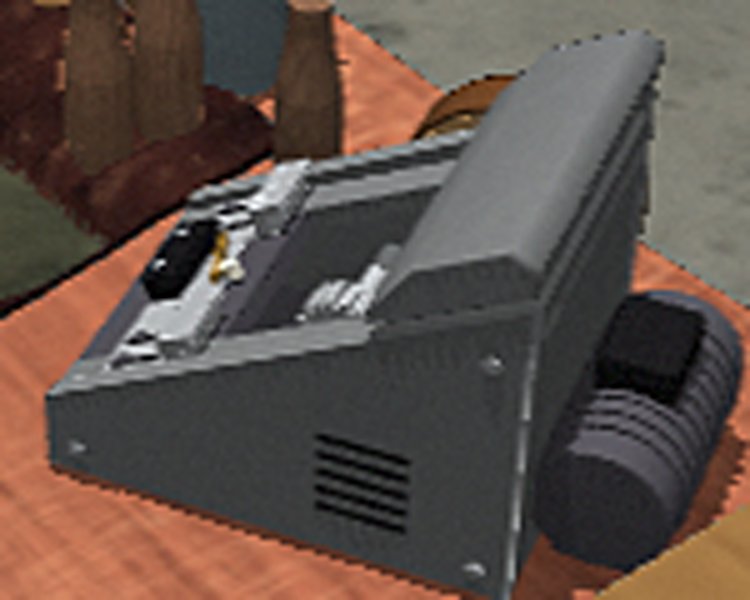

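The scene crop shows the right side in profile: the front top corner at (50,397), its foot at (50,468), the rear foot at (515,597), the hood's front right corner at (372,315) and the roller at (232,268). I combine these with the other views.

Run:
```python
from h import *
import pickle
C={n:pickle.load(open(n+'.pkl','rb')) for n in ('w2','w3')};C['s']=viewer.get_calibration('scene');C['t']=viewer.get_calibration('top')
s=lambda x,y:(x/5+280,y/5+170)
t=lambda x,y:(x/3.2+180,y/3.2+115)
f,rr=onz(C['s'],s(50,468),0),onz(C['s'],s(512,598),0)
print('feet',f.round(1),rr.round(1),np.linalg.norm(rr-f),np.degrees(np.arctan2(*(rr-f)[[1,0]])))
O={'frR':dict(w2=(241.5,146),w3=(243.8,237),s=s(50,397),t=t(396,416)),
'frL':dict(w2=(370,47.5),w3=(373,171),s=s(190,200),t=t(337,187)),
'roller':dict(w2=(329.5,146.5),w3=(325.4,259.4),s=s(232,268),t=t(440,272)),
'hoodR':dict(w2=(320,288.5),w3=(295.8,393.8),s=s(372,315),t=t(623,337)),
'hoodL':dict(w2=(482.5,184),t=t(551,86),s=s(478,130)),
'lipRo':dict(w2=(282.5,195),w3=(274.2,295.8),t=t(482,362)),
'lipLo':dict(w2=(402.5,108.5),w3=(393.8,241.8),s=s(308,163),t=t(437,162))}
X={}
for k,o in O.items():
    X[k],e=tri([(C[n],p) for n,p in o.items()]);print(k,X[k].round(1),dict(zip(o,np.round(e,1))))
psi=-74.8
Rs=Ro.from_euler('z',psi,degrees=True)*Ro.from_euler('y',-28,degrees=True)
# anchor: hoodR/L mid at (54,0,18)
h=(X['hoodR']+X['hoodL'])/2
for k in X: print(k,(Rs.inv().apply(X[k]-h)+[54,0,18]).round(1))
d=X['hoodL']-X['hoodR'];print(np.degrees(np.arctan2(d[1],d[0])),np.linalg.norm(d));d=X['frL']-X['frR'];print(np.degrees(np.arctan2(d[1],d[0])))
```

```text
feet [531.9 130.2   0. ] [ 602.7 -100.4    0. ] 241.22834503271577 -72.94890975933126
frR [534.7 131.8  45.6] {'w2': np.float64(0.9), 'w3': np.float64(1.0), 's': np.float64(1.5), 't': np.float64(1.1)}
frL [710.2 182.2  36.5] {'w2': np.float64(2.1), 'w3': np.float64(1.7), 's': np.float64(2.2), 't': np.float64(2.1)}
roller [634.3  97.3  82.4] {'w2': np.float64(1.7), 'w3': np.float64(1.4), 's': np.float64(1.9), 't': np.float64(2.5)}
hoodR [577.  -28.2 155.7] {'w2': np.float64(2.3), 'w3': np.float64(1.9), 's': np.float64(1.8), 't': np.float64(1.1)}
hoodL [754.3  22.2 137.1] {'w2': np.float64(7.8), 't': np.float64(3.0), 's': np.float64(10.7)}
lipRo [567.4  68.6 102.1] {'w2': np.float64(0.6), 'w3': np.float64(0.6), 't': np.float64(0.4)}
lipLo [714.9 106.5  94. ] {'w2': np.float64(2.3), 'w3': np.float64(1.1), 's': np.float64(2.4), 't': np.float64(5.1)}
frR [-138.6  -91.1    6.2]
frL [-145.1   91.5   -0.6]
roller [-68.7  -4.   10.8]
hoodR [ 59.3 -92.2  25.7]
hoodL [48.7 92.2 10.3]
lipRo [-50.5 -76.1  23.4]
lipLo [-52.6  76.2  15.3]
15.864297066554709 185.26009495063443
16.0182221363663
```

Run:
```python
from h import *
import pickle
C={n:pickle.load(open(n+'.pkl','rb')) for n in ('w2','w3')}
lip=np.array([641,88,99.])
psi=-74.0
Rs=Ro.from_euler('z',psi,degrees=True)*Ro.from_euler('y',-28,degrees=True)
O=lip-Rs.apply([-55,0,18]);print('O',O)
box={'w2':(225,30,575,330),'w3':(235,165,440,420)}
for n in C:
    im=cv2.imread(f'pics/{n}.png',0);x0,y0,x1,y1=box[n]
    L=cv2.createLineSegmentDetector().detect(im)[0][:,0]
    for l in L:
        if not(x0<l[0]<x1 and x0<l[2]<x1 and y0<l[1]<y1 and y0<l[3]<y1):continue
        ln=np.hypot(l[2]-l[0],l[3]-l[1])
        if ln<18: continue
        o,a=ray(C[n],l[:2]);_,b=ray(C[n],l[2:]);nn=np.cross(a,b);nn/=np.linalg.norm(nn)
        # y-type: d=(cos t,sin t,0)
        t=np.degrees(np.arctan2(-nn[0],nn[1])); t=(t+90)%180-90
        # slope-type: solve d(psi).nn=0
        ps=np.radians(np.arange(-84,-64,.02));dd=np.c_[np.cos(ps)*.883,np.sin(ps)*.883,np.full(len(ps),.4695)]@nn
        j=np.argmin(abs(dd));sp=np.degrees(ps[j]) if abs(dd[j])<1e-3 else None
        S=[]
        for z in(10,18,24):
            oo=Rs.inv().apply(o-O);r_=[]
            for d in(a,b):
                q=Rs.inv().apply(d);p=oo+q*(z-oo[2])/q[2];r_.append(p[:2])
            S.append(np.mean(r_,0).round(1).tolist())
        if abs(t-16)<5: print(n,'Y',round(t,1),'len',int(ln),l.round(0).tolist(),'x,y@10,18,24',S)
        elif sp and abs(sp+74)<5: print(n,'S',round(sp,1),'len',int(ln),l.round(0).tolist(),S)
```

```text
O [656.71480389  33.19596592 108.92787928]
w2 Y 15.4 len 33 [338.0, 114.0, 311.0, 134.0] x,y@10,18,24 [[-97.8, 3.9], [-93.5, 3.7], [-90.4, 3.6]]
w2 S -75.1 len 20 [311.0, 135.0, 299.0, 117.0] [[-110.5, -14.3], [-106.0, -14.1], [-102.6, -13.9]]
w2 S -71.0 len 18 [278.0, 172.0, 267.0, 157.0] [[-97.1, -68.8], [-92.9, -67.4], [-89.7, -66.3]]
w2 S -71.9 len 22 [290.0, 163.0, 277.0, 144.0] [[-99.9, -51.1], [-95.6, -50.1], [-92.4, -49.3]]
w2 S -71.7 len 23 [361.0, 109.0, 346.0, 91.0] [[-99.2, 43.9], [-95.0, 42.9], [-91.8, 42.2]]
w2 S -77.8 len 19 [272.0, 154.0, 281.0, 170.0] [[-96.6, -63.4], [-92.4, -62.1], [-89.2, -61.1]]
w2 S -78.4 len 22 [353.0, 89.0, 365.0, 108.0] [[-97.0, 49.5], [-92.8, 48.4], [-89.6, 47.6]]
w2 S -78.2 len 23 [366.0, 77.0, 379.0, 97.0] [[-98.5, 67.4], [-94.3, 65.9], [-91.1, 64.7]]
w2 S -77.9 len 23 [282.0, 140.0, 294.0, 161.0] [[-99.8, -45.4], [-95.5, -44.5], [-92.3, -43.8]]
w2 S -71.3 len 19 [375.0, 100.0, 363.0, 85.0] [[-95.5, 61.8], [-91.4, 60.4], [-88.2, 59.3]]
w2 S -73.7 len 78 [351.0, 168.0, 396.0, 232.0] [[3.7, 1.0], [5.8, 0.9], [7.3, 0.8]]
w2 S -75.4 len 50 [38
[... 8207 characters left out ...]
-141.8, 10.7], [-139.8, 11.3]]
w3 S -75.0 len 37 [283.0, 344.0, 296.0, 380.0] [[22.4, -92.5], [22.0, -89.7], [21.7, -87.7]]
w3 S -75.2 len 19 [289.0, 336.0, 283.0, 317.0] [[-17.2, -80.7], [-16.9, -78.1], [-16.7, -76.2]]
w3 S -75.0 len 21 [284.0, 313.0, 292.0, 333.0] [[-19.7, -76.9], [-19.4, -74.4], [-19.1, -72.6]]
w3 S -74.8 len 124 [370.0, 187.0, 423.0, 300.0] [[-56.2, 79.0], [-55.1, 78.5], [-54.4, 78.1]]
w3 Y 15.6 len 35 [316.0, 277.0, 348.0, 263.0] x,y@10,18,24 [[-56.4, -2.8], [-55.4, -1.7], [-54.6, -0.9]]
w3 S -76.3 len 27 [291.0, 374.0, 282.0, 348.0] [[20.2, -96.0], [19.8, -93.2], [19.5, -91.1]]
w3 S -74.7 len 58 [419.0, 298.0, 394.0, 246.0] [[-19.2, 75.2], [-18.9, 74.8], [-18.6, 74.5]]
```

The line fits agree on a machine yaw of -74.8°, with lips and hood consistent to a few mm. I will refine height by touch. Now the grasp.

```bash
cat >> h.py <<'E'
PSI=-74.8
SR=Ro.from_euler('z',PSI,degrees=True)*Ro.from_euler('y',-28,degrees=True)
SO=np.array([656.7,33.2,108.9])+SR.apply([-1.4,-1.4,2.])
GC=np.array([-10,0,13.8]) # TCP in cover frame
M=np.array([[0,1,0],[1,0,0],[0,0,-1.]])
def goal(top_x,top_z,th,y=0):
    """tool pose with cover upper-edge underside at seat (top_x,top_z), tilted th"""
    Rc=SR*Ro.from_euler('y',th,degrees=True)
    o=np.array([top_x,y,top_z])-Ro.from_euler('y',th,degrees=True).apply([70,0,0])
    return SO+SR.apply(o)+Rc.apply(GC), Rc*Ro.from_matrix(M)
def where():
    P,R=tool();Rc=R*Ro.from_matrix(M);o=P-Rc.apply(GC);rel=SR.inv()*Rc
    return SR.inv().apply(o-SO),SR.inv().apply(o+Rc.apply([70,0,0])-SO),rel.as_euler('xyz',degrees=True)
def go(*a):
    P,R=tool();Pt,Rt=goal(*a);return fk(P,R,Pt,Rt)
E
python3 - <<'E'
from h import *
P,R=tool();Rt=Ro.from_euler('xyz',[180,0,96.2],degrees=True)
print(SO)
for z in(200,80,16): print(z,fk(P,R,np.array([543.5,330,z]),Rt))
E
```

```text
[654.77869716  34.93191334 110.008635  ]
200 (array([ 0.3579, -0.3032,  0.3781]), array([-0.    ,  0.    , -0.0454]))
80 (array([ 0.3579, -0.3032,  0.6781]), array([-0.    ,  0.    , -0.0454]))
16 (array([ 0.3579, -0.3032,  0.8381]), array([-0.    ,  0.    , -0.0454]))
```

Request:
{"fn": "carry_out", "kwargs": {
  "increments": [0.08,-0.07,0.09,0,0,-0.015,1,0.16,-0.14,0.18,0,0,-0.03,1,0.24,-0.21,0.27,0,0,-0.0454,1,0.31,-0.26,0.37,0,0,-0.0454,1,0.357,-0.303,0.47,0,0,-0.0454,1,0.358,-0.303,0.58,0,0,-0.0454,1,0.358,-0.303,0.68,0,0,-0.0454,1,0.358,-0.303,0.75,0,0,-0.0454,1,0.358,-0.303,0.75,0,0,-0.0454,1,0.358,-0.303,0.75,0,0,-0.0454,1]
}}

```text
time: 5.3
tool_pos: [544.4, 330.5, 52.8]
tcp_rot: [179.9, -0.0, 96.2]
ft_force: [0.4, -0.2, 0.3]
finger_gap: 85.4
grip_force: 0.0
```

Run:
```python
from h import *
P,R=tool();s=sense();print(P,s['tcp_rot'],s['joint_pos'].round(0))
Rt=Ro.from_euler('xyz',[180,0,96.2],degrees=True)
print(fk(P,R,np.array([543.5,330,15.8]),Rt))
im=viewer.snapshot('wrist');c=viewer.get_calibration('wrist');cv2.imwrite('pics/w4.png',im[:,:,::-1])
# dark bar edges on predicted bar: sample profile along cover x at several y offsets
ex=np.array([np.cos(np.radians(6.2)),np.sin(np.radians(6.2)),0]);ey=np.array([-ex[1],ex[0],0])
g=cv2.cvtColor(im,cv2.COLOR_RGB2GRAY)
for v in(-25,0,20,30,38):
    u=np.arange(-26,27,2);pp=[proj(c,np.array([543.5,330,40])+a*ex+v*ey) for a in u]
    print(v,[int(g[int(round(p[1])),int(round(p[0]))]) if 0<=p[1]<480 else -1 for p in pp])
```

```text
[544.43841577 330.4878726   52.7950733 ] [ 1.79907863e+02 -3.53086778e-02  9.61895004e+01] [27. 21. 88.  0. 70. 20.]
(array([-0.001 , -0.0026,  0.0925]), array([ 0.0003, -0.0001, -0.    ]))
-25 [231, 229, 231, 230, 229, 230, 230, 226, 143, 134, 110, 42, 43, 42, 44, 42, 133, 131, 130, 130, 130, 131, 129, 130, 130, 73, 74]
0 [137, 134, 135, 134, 133, 135, 134, 135, 135, 133, 117, 44, 48, 46, 46, 47, 89, 132, 131, 133, 132, 133, 131, 131, 132, 79, 79]
20 [237, 237, 238, 237, 237, 237, 237, 222, 234, 137, 116, 64, 75, 73, 60, 55, 105, 136, 135, 134, 135, 135, 134, 135, 135, 135, 135]
30 [239, 240, 239, 239, 240, 239, 239, 239, 239, 239, 231, 74, 82, 79, 76, 72, 95, 191, 237, 160, 136, 137, 138, 138, 137, 86, 84]
38 [240, 240, 240, 240, 240, 240, 240, 240, 239, 239, 225, 76, 86, 82, 81, 73, 86, 238, 237, 236, 236, 237, 236, 236, 235, 128, 136]
```

Request:
{"fn": "carry_out", "kwargs": {
  "increments": [0,-0.002,0.04,0,0,0,1,-0.001,-0.002,0.08,0,0,0,1,-0.001,-0.002,0.0925,0,0,0,1,-0.001,-0.002,0.0925,0,0,0,1,-0.001,-0.002,0.0925,0,0,0,-1,-0.001,-0.002,0.0925,0,0,0,-1,-0.001,-0.002,0.0925,0,0,0,-1,-0.001,-0.002,0.0925,0,0,0,-1,-0.001,-0.002,0.0925,0,0,0,-1,-0.001,-0.002,0.0925,0,0,0,-1],
  "force": 60
}}

```text
time: 6.6
tool_pos: [543.1, 329.7, 14.7]
tcp_rot: [180.0, -0.0, 96.2]
ft_force: [-0.9, 0.4, 3.6]
finger_gap: 10.7
grip_force: 59.2
```

Run:
```python
from h import *
P,R=tool();s=sense();print(P,s['tcp_rot'])
im=viewer.snapshot('wrist');c=viewer.get_calibration('wrist');g=cv2.cvtColor(im,cv2.COLOR_RGB2GRAY)
ex=R.apply([0,1,0]);ey=R.apply([1,0,0]);ctr=P+R.apply([0,10,13.8-6])  # plate centre, top face
ctr[2]=8
# +y edge of plate at several x; also the x edges at y=+60 (top view)
for x in(-55,-30,30,55):
    v=np.arange(66,84);print('x',x,[int(g[int(round(p[1])),int(round(p[0]))]) if (0<=p[1]<480 and 0<=p[0]<640) else -1 for p in (proj(c,ctr+x*ex+a*ey) for a in v)])
for y in(40,60):
    for sg in(-1,1):
        v=np.arange(60,80);print('y',y,sg,[int(g[int(round(p[1])),int(round(p[0]))]) if (0<=p[1]<480 and 0<=p[0]<640) else -1 for p in (proj(c,ctr+sg*a*ex+y*ey) for a in v)])
```

```text
[543.10874671 329.71062791  14.6986627 ] [ 1.79967908e+02 -1.24581093e-02  9.61879002e+01]
x -55 [240, 241, 241, 241, 241, 241, 240, 241, 208, 96, 98, 97, 95, 96, 95, 94, 93, 94]
x -30 [240, 239, 239, 240, 239, 239, 239, 239, 204, 102, 102, 101, 100, 99, 100, 99, 100, 99]
x 30 [235, 235, 235, 234, 234, 235, 235, 234, 192, 107, 92, 96, 97, 96, 94, 95, 93, 90]
x 55 [233, 232, 232, 232, 233, 232, 233, 231, 186, 107, 93, 95, 92, 94, 97, 99, 101, 101]
y 40 -1 [241, 241, 240, 240, 240, 240, 240, 240, 239, 239, 171, 107, 107, 108, 104, 113, 113, 110, 103, 66]
y 40 1 [232, 231, 232, 232, 231, 230, 231, 231, 231, 180, 103, 99, 98, 94, 94, 96, 96, 95, 97, 100]
y 60 -1 [241, 242, 242, 241, 241, 241, 241, 241, 241, 240, 153, 69, 68, 65, 66, 176, 178, 172, 166, 158]
y 60 1 [232, 231, 232, 233, 231, 232, 230, 231, 230, 180, 94, 93, 94, 92, 89, 90, 85, 85, 86, 82]
```

The cover is held and sits as predicted (edges at 74.3 and ±70 mm). I correct the grip offset, lift it and go to the pre-insert pose.

```bash
sed -i 's/^GC=.*/GC=np.array([-10,0.6,12.7])/' h.py
python3 - <<'E'
from h import *
P,R=tool()
for a in [(0,70,12),(25,40,12)]:
    print(a,go(*a),goal(*a)[0].round(1),goal(*a)[1].as_euler('xyz',degrees=True).round(1))
Pt,Rt=goal(0,70,12)
print('lift then', fk(P,R,P+[0,0,200],R))
E
```

```text
(0, 70, 12) (array([-0.4828,  0.1554, -0.3683]), array([-0.0367, -0.0315,  0.2234])) [625.7 144.4 162. ] [164.    0.   15.2]
(25, 40, 12) (array([-0.5721,  0.1696, -0.3314]), array([-0.0367, -0.0315,  0.2234])) [635.1 109.5 147.2] [164.    0.   15.2]
lift then (array([ 1.e-04,  3.e-04, -5.e-01]), array([0., 0., 0.]))
```

Request:
{"fn": "carry_out", "kwargs": {
  "increments": [0,0,-0.14,0,0,0,-1,0,0,-0.28,-0.004,-0.004,0.027,-1,0,0,-0.4,-0.009,-0.008,0.055,-1,-0.05,0.02,-0.48,-0.0137,-0.0118,0.083,-1,-0.13,0.05,-0.52,-0.0183,-0.0157,0.111,-1,-0.21,0.08,-0.52,-0.023,-0.0197,0.139,-1,-0.3,0.11,-0.52,-0.0275,-0.0236,0.167,-1,-0.4,0.14,-0.5,-0.032,-0.0275,0.195,-1,-0.48,0.155,-0.45,-0.0367,-0.0315,0.2234,-1,-0.483,0.155,-0.4,-0.0367,-0.0315,0.2234,-1]
}}

```text
time: 7.9
tool_pos: [625.1, 142.1, 172.1]
tcp_rot: [164.0, 0.2, 15.0]
ft_force: [-1.1, 1.0, -4.2]
finger_gap: 10.9
grip_force: 59.5
```

Run:
```python
from h import *
s=sense();print(s['joint_pos'].round(1),s['ft_force'].round(1))
print([v.round(1) for v in where()])
for a in [(10,55,12),(35,25,12),(35,10,12),(40,5,12)]: print(a,go(*a))
im=viewer.snapshot('wrist');cv2.imwrite('pics/w5.png',im[:,:,::-1])
```

```text
[ 17.2  16.9  82.2 -16.2  82.   94.7] [-1.1  1.  -4.2]
[array([-61.9,  -1.2,  92.6]), array([ 6.6, -1.4, 78.1]), array([-0.3, 12. , -0.2])]
(10, 55, 12) (array([0.003 , 0.0203, 0.0545]), array([ 0.0001,  0.0006, -0.0005]))
(35, 25, 12) (array([0.0035, 0.097 , 0.1149]), array([ 0.0001,  0.0006, -0.0005]))
(35, 10, 12) (array([0.0037, 0.1048, 0.1516]), array([ 0.0001,  0.0006, -0.0005]))
(40, 5, 12) (array([0.0037, 0.1196, 0.1612]), array([ 0.0001,  0.0006, -0.0005]))
```

Request:
{"fn": "carry_out", "kwargs": {
  "increments": [0.002,0.03,0.03,0,0.0006,-0.0005,-1,0.003,0.06,0.07,0,0.0006,-0.0005,-1,0.0035,0.097,0.1149,0,0.0006,-0.0005,-1,0.0035,0.097,0.1149,0,0.0006,-0.0005,-1,0.0035,0.1,0.13,0,0.0006,-0.0005,-1,0.0036,0.103,0.141,0,0.0006,-0.0005,-1,0.0037,0.105,0.1516,0,0.0006,-0.0005,-1,0.0037,0.1055,0.156,0,0.0006,-0.0005,-1,0.0037,0.106,0.16,0,0.0006,-0.0005,-1,0.0037,0.106,0.16,0,0.0006,-0.0005,-1]
}}

```text
time: 9.2
tool_pos: [642.0, 88.3, 124.4]
tcp_rot: [164.0, -0.1, 15.4]
ft_force: [0.4, -0.2, -3.4]
finger_gap: 11.0
grip_force: 59.5
```

Run:
```python
from h import *
s=sense();print(s['ft_force'].round(1),SR.inv().apply(s['ft_force']).round(1),s['wrist_torque'].round(2))
print([v.round(1) for v in where()])
for a in [(35,0,12),(62,0,12)]: print(a,go(*a))
```

```text
[ 0.4 -0.2 -3.4] [-1.3  0.3 -3.2] [ 0.28  0.08 -0.03]
[array([-34.5,   1.1,  24. ]), array([34. ,  1.3,  9.4]), array([ 0.2, 12. ,  0.2])]
(35, 0, 12) (array([-0.0027,  0.0074,  0.0225]), array([ 0.    , -0.0005,  0.0005]))
(62, 0, 12) (array([-0.0029,  0.0735,  0.0085]), array([ 0.    , -0.0005,  0.0005]))
```

```bash
cat >> h.py <<'E'
def tool(n=1,_c={}):
    if 'v' not in _c:
        Ps=[];Q=[];F=[]
        for i in range(6):
            s=sense();Ps.append(s['tool_pos']);Q.append(s['tcp_rot']);F.append(s['ft_force'])
            if i<5: viewer.snapshot('wrist')
        R=Ro.from_euler('xyz',Q,degrees=True).mean();_c['v']=(np.mean(Ps,0),R);_c['f']=np.mean(F,0)
        print('std',np.std(Ps,0).round(2),'t',round(s['time'],2),'F seat',SR.inv().apply(_c['f']).round(1))
    return _c['v']
E
python3 - <<'E'
from h import *
print([v.round(2) for v in where()])
for a in [(35,5,12),(35,0,12),(62,0,12)]: print(a,go(*a))
E
```

```text
std [0.05 0.01 0.08] t 9.45 F seat [-1.7  0.2 -3.2]
[array([-34.41,   1.21,  24.1 ]), array([34.06,  1.43,  9.55]), array([ 0.23, 11.99,  0.19])]
(35, 5, 12) (array([-0.0029,  0.0047,  0.0106]), array([ 0.    , -0.0005,  0.0005]))
(35, 0, 12) (array([-0.0029,  0.0073,  0.0228]), array([ 0.    , -0.0005,  0.0005]))
(62, 0, 12) (array([-0.0031,  0.0733,  0.0088]), array([ 0.    , -0.0005,  0.0005]))
```

Request:
{"fn": "carry_out", "kwargs": {
  "increments": [-0.001,0.002,0.005,0,-0.0005,0.0005,-1,-0.003,0.004,0.01,0,-0.0005,0.0005,-1,-0.003,0.005,0.012,0,-0.0005,0.0005,-1,-0.003,0.005,0.0135,0,-0.0005,0.0005,-1,-0.003,0.006,0.015,0,-0.0005,0.0005,-1,-0.003,0.006,0.0165,0,-0.0005,0.0005,-1,-0.003,0.007,0.018,0,-0.0005,0.0005,-1,-0.003,0.007,0.0195,0,-0.0005,0.0005,-1,-0.003,0.007,0.021,0,-0.0005,0.0005,-1,-0.003,0.007,0.021,0,-0.0005,0.0005,-1]
}}

```text
time: 10.7
tool_pos: [642.3, 83.4, 117.5]
tcp_rot: [164.0, -0.0, 15.2]
ft_force: [-2.5, 3.4, 0.5]
finger_gap: 10.9
grip_force: 60.1
```

Run:
```python
from h import *
print([v.round(2) for v in where()])
for a in [(35,0,12),(35,-4,12),(62,0,12)]: print(a,go(*a))
```

```text
std [0.01 0.01 0.01] t 10.95 F seat [-3.2 -1.9  3. ]
[array([-33.58,   0.06,  15.61]), array([34.89,  0.08,  1.04]), array([2.000e-02, 1.201e+01, 1.000e-02])]
(35, 0, 12) (array([-0.0001,  0.0008,  0.0025]), array([-0.    , -0.0001,  0.    ]))
(35, -4, 12) (array([-0.0001,  0.0029,  0.0123]), array([-0.    , -0.0001,  0.    ]))
(62, 0, 12) (array([-0.0001,  0.0668, -0.0115]), array([-0.    , -0.0001,  0.    ]))
```

Contact with the seat face is at z ≈ 1 mm. I shift the frame, raise the cover slightly and slide it in under the hood.

```bash
sed -i 's/^SO=.*/SO=np.array([656.7,33.2,108.9])+SR.apply([-1.4,-1.4,3.2])/' h.py
python3 - <<'E'
from h import *
for a in [(35,1.3,12),(50,1.3,12),(65,1.3,11),(80,1.3,10),(95,1.3,10)]: print(a,go(*a))
E
```

```text
std [0.02 0.02 0.01] t 11.2 F seat [-4.1 -1.8  3.4]
(35, 1.3, 12) (array([-0.0001, -0.0005, -0.0036]), array([-0.    , -0.0001,  0.    ]))
(50, 1.3, 12) (array([-0.0002,  0.0362, -0.0114]), array([-0.    , -0.0001,  0.    ]))
(65, 1.3, 11) (array([-0.0002,  0.0723, -0.0157]), array([-0.0028, -0.0001,  0.    ]))
(80, 1.3, 10) (array([-0.0002,  0.1086, -0.02  ]), array([-0.0056, -0.0001,  0.    ]))
(95, 1.3, 10) (array([-0.0002,  0.1452, -0.0278]), array([-0.0056, -0.0001,  0.    ]))
```

Request:
{"fn": "carry_out", "kwargs": {
  "increments": [0,0,-0.004,0,0,0,-1,0,0.018,-0.008,0,0,0,-1,0,0.036,-0.0115,0,0,0,-1,0,0.048,-0.013,-0.001,0,0,-1,0,0.06,-0.0145,-0.002,0,0,-1,0,0.072,-0.016,-0.0028,0,0,-1,0,0.084,-0.0175,-0.0037,0,0,-1,0,0.096,-0.019,-0.0046,0,0,-1,0,0.108,-0.02,-0.0056,0,0,-1,0,0.108,-0.02,-0.0056,0,0,-1]
}}

```text
time: 12.45
tool_pos: [652.7, 44.9, 137.0]
tcp_rot: [162.0, -0.0, 15.2]
ft_force: [-0.3, -0.7, -3.7]
finger_gap: 10.7
grip_force: 59.5
```

Run:
```python
from h import *
print([v.round(2) for v in where()])
for a in [(88,1.3,10),(96,1.3,10),(96,1.3,5),(96,1,0),(96,2,0)]: print(a,go(*a))
```

```text
std [0.07 0.13 0.1 ] t 12.7 F seat [-1.6 -0.3 -3.1]
[array([10.99, -0.11, 13.07]), array([79.93, -0.1 ,  0.93]), array([-0.  ,  9.98,  0.  ])]
(88, 1.3, 10) (array([ 0.0003,  0.0197, -0.0045]), array([0.0001, 0.    , 0.    ]))
(96, 1.3, 10) (array([ 0.0003,  0.0394, -0.0079]), array([0.0001, 0.    , 0.    ]))
(96, 1.3, 5) (array([0.0003, 0.0374, 0.0096]), array([-0.0138,  0.    ,  0.    ]))
(96, 1, 0) (array([0.0003, 0.0371, 0.028 ]), array([-0.0277,  0.    ,  0.    ]))
(96, 2, 0) (array([0.0003, 0.0366, 0.0256]), array([-0.0277,  0.    ,  0.    ]))
```

Request:
{"fn": "carry_out", "kwargs": {
  "increments": [0,0.013,-0.003,0,0,0,-1,0,0.026,-0.006,0,0,0,-1,0,0.039,-0.008,0,0,0,-1,0,0.039,-0.008,0,0,0,-1,0,0.0385,-0.004,-0.003,0,0,-1,0,0.038,0,-0.006,0,0,-1,0,0.0378,0.003,-0.009,0,0,-1,0,0.0376,0.007,-0.012,0,0,-1,0,0.0374,0.012,-0.016,0,0,-1,0,0.0374,0.012,-0.016,0,0,-1]
}}

```text
time: 13.95
tool_pos: [656.2, 30.4, 136.1]
tcp_rot: [156.2, 0.1, 15.2]
ft_force: [0.2, -0.7, -3.1]
finger_gap: 10.6
grip_force: 59.5
```

Run:
```python
from h import *
print([v.round(2) for v in where()])
for a in [(96,1.3,2),(96,1,0),(96,0.5,0),(96,0,0)]: print(a,go(*a))
```

```text
std [0.23 0.2  0.35] t 14.2 F seat [-1.2  0.3 -3.3]
[array([26.12, -0.12,  6.55]), array([ 9.593e+01, -9.000e-02,  1.400e+00]), array([-0.01,  4.22,  0.02])]
(96, 1.3, 2) (array([ 0.0003, -0.0009,  0.008 ]), array([-0.0062,  0.    ,  0.0001]))
(96, 1, 0) (array([ 0.0003, -0.0015,  0.0158]), array([-0.0117,  0.    ,  0.0001]))
(96, 0.5, 0) (array([ 0.0003, -0.0015,  0.017 ]), array([-0.0117,  0.    ,  0.0001]))
(96, 0, 0) (array([ 0.0003, -0.0014,  0.0183]), array([-0.0117,  0.    ,  0.0001]))
```

Request:
{"fn": "carry_out", "kwargs": {
  "increments": [0,0,0.002,-0.0015,0,0,-1,0,0,0.004,-0.003,0,0,-1,0,0,0.006,-0.0045,0,0,-1,0,-0.001,0.008,-0.006,0,0,-1,0,-0.001,0.01,-0.0075,0,0,-1,0,-0.001,0.012,-0.009,0,0,-1,0,-0.0015,0.014,-0.0105,0,0,-1,0,-0.0015,0.0155,-0.0117,0,0,-1,0,-0.0015,0.016,-0.0117,0,0,-1,0,-0.0015,0.016,-0.0117,0,0,-1]
}}

```text
time: 15.45
tool_pos: [657.2, 28.0, 130.8]
tcp_rot: [152.0, 0.0, 15.2]
ft_force: [0.1, -0.1, -3.2]
finger_gap: 10.8
grip_force: 59.5
```

Run:
```python
from h import *
print([v.round(2) for v in where()])
for a in [(96,0,0),(85,0.3,0),(80,0.3,0)]: print(a,go(*a))
```

```text
std [0.02 0.04 0.04] t 15.7 F seat [-1.3  0.2 -3. ]
[array([26.28, -0.06,  1.01]), array([ 9.628e+01, -6.000e-02,  1.000e+00]), array([ 0.  ,  0.01, -0.  ])]
(96, 0, 0) (array([ 0.0001, -0.0007,  0.0025]), array([-0., -0., -0.]))
(85, 0.3, 0) (array([ 0.0001, -0.0282,  0.0018]), array([-0., -0., -0.]))
(80, 0.3, 0) (array([ 0.0001, -0.0407,  0.0018]), array([-0., -0., -0.]))
```

Request:
{"fn": "carry_out", "kwargs": {
  "increments": [0,-0.003,0.001,0,0,0,-1,0,-0.007,0.0015,0,0,0,-1,0,-0.011,0.002,0,0,0,-1,0,-0.015,0.002,0,0,0,-1,0,-0.019,0.002,0,0,0,-1,0,-0.023,0.002,0,0,0,-1,0,-0.027,0.002,0,0,0,-1,0,-0.031,0.002,0,0,0,-1,0,-0.035,0.002,0,0,0,-1,0,-0.035,0.002,0,0,0,-1]
}}

```text
time: 16.95
tool_pos: [654.4, 39.5, 124.1]
tcp_rot: [152.0, -0.0, 15.2]
ft_force: [-1.0, -0.9, 6.3]
finger_gap: 11.0
grip_force: 60.6
```

Run:
```python
from h import *
print([v.round(2) for v in where()])
```

```text
std [0.02 0.01 0.01] t 17.2 F seat [ 3.1 -0.7  4.8]
[array([12.61,  0.23,  0.69]), array([82.61,  0.21,  0.72]), array([ 0.04, -0.02, -0.02])]
```

Request:
{"fn": "carry_out", "kwargs": {
  "increments": [0,-0.001,-0.001,0,0,0,-1,0,-0.002,-0.001,0,0,0,-1,0,-0.003,-0.001,0,0,0,-1,0,-0.004,-0.001,0,0,0,-1,0,-0.005,-0.001,0,0,0,-1,0,-0.006,-0.001,0,0,0,-1,0,-0.007,-0.001,0,0,0,-1,0,-0.007,-0.001,0,0,0,-1,0,-0.007,-0.001,0,0,0,-1,0,-0.007,-0.001,0,0,0,-1]
}}

```text
time: 18.45
tool_pos: [653.4, 42.1, 122.7]
tcp_rot: [152.0, -0.0, 15.2]
ft_force: [-0.9, -0.4, 5.5]
finger_gap: 10.8
grip_force: 60.5
```

Run:
```python
from h import *
print([v.round(2) for v in where()])
```

```text
std [0.01 0.02 0.01] t 18.7 F seat [ 3.3 -0.9  4.2]
[array([ 9.57, -0.05,  0.71]), array([ 7.957e+01, -5.000e-02,  7.200e-01]), array([ 0.  , -0.01, -0.  ])]
```

Request:
{"fn": "carry_out", "kwargs": {
  "increments": [0,-0.001,-0.001,0,0,0,-1,0,-0.002,-0.001,0,0,0,-1,0,-0.003,-0.001,0,0,0,-1,0,-0.004,-0.001,0,0,0,-1,0,-0.005,-0.001,0,0,0,-1,0,-0.006,-0.001,0,0,0,-1,0,-0.006,-0.001,0,0,0,-1,0,-0.006,-0.001,0,0,0,-1,0,-0.006,-0.001,0,0,0,-1,0,-0.006,-0.001,0,0,0,-1]
}}

```text
time: 19.95
tool_pos: [652.5, 44.1, 121.6]
tcp_rot: [152.0, 0.0, 15.2]
ft_force: [-1.5, -5.7, 1.1]
finger_gap: 10.9
grip_force: 59.9
```

```bash
sed -i 's/range(6)/range(2)/;s/i<5/i<1/' h.py
python3 - <<'E'
from h import *
print([v.round(2) for v in where()])
E
```

```text
std [0.   0.01 0.  ] t 20.0 F seat [ 4.8 -2.9 -1.7]
[array([ 7.11, -0.36,  0.74]), array([77.11, -0.35,  0.74]), array([-0.04, -0.  ,  0.  ])]
```

Request:
{"fn": "carry_out", "kwargs": {
  "increments": [0,-0.0005,0,0,0,0,-1,0,-0.001,0,0,0,0,-1,0,-0.0015,0,0,0,0,-1,0,-0.002,0,0,0,0,-1,0,-0.002,0,0,0,0,-1,0,-0.002,0,0,0,0,-1,0,-0.002,0,0,0,0,-1,0,-0.002,0,0,0,0,-1,0,-0.002,0,0,0,0,-1,0,-0.002,0,0,0,0,-1]
}}

```text
time: 21.25
tool_pos: [652.5, 44.2, 121.6]
tcp_rot: [151.9, 0.0, 15.2]
ft_force: [-1.8, -7.7, 2.2]
finger_gap: 10.7
grip_force: 59.8
```

Run:
```python
from h import *
print([v.round(2) for v in where()],sense()['wrist_torque'].round(2))
```

```text
std [0.02 0.01 0.02] t 21.3 F seat [ 7.2 -3.6 -0.8]
[array([ 7.05, -0.37,  0.81]), array([77.05, -0.39,  0.89]), array([-0.04, -0.06, -0.01])] [-1.03  0.24 -0.18]
```

The stops push back (0.06 mm travel for 0.8 mm commanded, about 8 N), so the cover is home. I open the gripper partly and withdraw straight off the slope.

Request:
{"fn": "carry_out", "kwargs": {
  "increments": [0,0,0,0,0,0,-0.5,0,0,0,0,0,0,-0.3,0,0,0,0,0,0,-0.25,0,0,0,0,0,0,-0.25,0,0,0,0,0,0,-0.25,0,0,0,0,0,0,-0.25,0,0,-0.03,0,0,0,-0.25,0,0,-0.08,0,0,0,-0.25,0,0,-0.16,0,0,0,-0.25,0,0,-0.25,0,0,0,-0.25]
}}

```text
time: 22.55
tool_pos: [640.1, 91.3, 211.8]
tcp_rot: [152.0, -0.0, 15.2]
ft_force: [1.2, -0.2, 0.4]
finger_gap: 32.2
grip_force: 0.0
```

Run:
```python
from h import *
print([v.round(2) for v in where()])
c=viewer.get_calibration('wrist');im=viewer.snapshot('wrist');g=cv2.cvtColor(im,cv2.COLOR_RGB2GRAY)
cv2.imwrite('pics/w6.png',im[:,:,::-1])
pt=lambda x,y,z:proj(c,SO+SR.apply([x,y,z]))
S=lambda P:[int(g[int(round(p[1])),int(round(p[0]))]) if (0<=p[1]<480 and 0<=p[0]<640) else -1 for p in P]
# bar profile along x at y=+25,+35 (bar top z=38.7), expected centre x=-3
for y in(20,30,40): print('bar',y,S([pt(x,y,38.7) for x in range(-23,18,2)]))
# +y edge at 75, plate top
for x in(-40,20,40): print('edge',x,S([pt(x,y,6.7) for y in range(66,86)]))
for y in(45,60): print('lip line',y,S([pt(x,y,12) for x in range(-76,-40,2)]))
```

```text
std [0.88 1.33 2.98] t 22.6 F seat [1.1 1.6 2.4]
[array([  6.81,   1.21, 106.49]), array([ 76.81,   1.12, 106.45]), array([ 0.26,  0.04, -0.07])]
bar 20 [131, 129, 131, 131, 130, 130, 131, 117, 52, 63, 75, 82, 81, 159, 226, 227, 228, 228, 228, 228, 229]
bar 30 [132, 131, 129, 130, 132, 132, 131, 118, 59, 67, 76, 83, 86, 159, 229, 228, 230, 230, 230, 230, 231]
bar 40 [202, 135, 166, 160, 132, 131, 132, 124, 63, 70, 77, 86, 80, 185, 234, 231, 231, 232, 231, 232, 232]
edge -40 [227, 228, 227, 228, 228, 229, 229, 227, 212, 189, 198, 172, 140, 184, 202, 206, 207, 206, 206, 206]
edge 20 [237, 236, 238, 237, 238, 238, 238, 238, 233, 181, 193, 193, 152, 178, 211, 211, 209, 210, 208, 207]
edge 40 [240, 240, 240, 240, 240, 240, 241, 241, 238, 158, 186, 201, 153, 177, 211, 212, 213, 211, 210, 209]
lip line 45 [139, 152, 153, 155, 155, 175, 214, 244, 243, 244, 245, 190, 223, 224, 224, 224, 225, 224]
lip line 60 [195, 252, 250, 249, 249, 246, 244, 244, 244, 247, 246, 193, 226, 225, 226, 226, 226, 226]
```

The released cover's bar is centred at x ≈ -2.8 mm, the home position, and its edge is at 75 mm with the gap to the cheek visible. I hand it in.

```bash
python3 -c "
from bench import order
print(order.hand_in())"
```

```text
the job is handed in; nothing more can be done
None
```

The gear cover is back on the machine, resting on its stops and let go of. The last picture showed it home and centred. I had no direct reading of the interlock lever, and the hand-in reported no verdict.

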